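# Put the specimens under cover and dress the lapping plate

### The job

Slide the tray cover back, put every metal specimen puck into the blue tray and slide the cover fully shut, so that no grit falls on them. Then dress the spring-mounted lapping plate: hold the stone by its black rib, flat and square on the plate, and sweep it slowly from the orange end to the plain end and back to the orange end, pressing steadily so that the plate stays sunk about half its travel all the way and never bottoms. Finally leave the stone seated flat and square on the yellow sloped rest; disturb neither of the two loose vials.

Things in the scene. Friction and masses are not known exactly. Their poses are not given: they have to be found in the camera images.
- tray_floor (a point): centre of the inner floor (5 mm above the bench) of a fixed blue tray, 100 mm along its x by 160 mm along y inside; walls 6 mm thick rise to 38 mm above the bench. Dividers 3 mm wide, 6 mm high at y = -40, 0, 40 mm part it into four lanes along x, 37 mm wide (middles y = -60, -20, 20, 60). z up; +x is the way the cover opens (away from the robot)
- cover_grip (a point): centre of the black grip rib on the tray's grey cover: 14 mm thick along tray x, 44 mm long along tray y, 28 mm high; centre 58 mm above the bench (rib top 72 mm, cover surface 44 mm). Axes as the tray's. Shut, it is at tray x = -30 mm. The cover plate reaches 26 mm in front of and 86 mm behind this point
- tray: the fixed blue tray; origin on the bench under its middle, axes as tray_floor. Aluminium rails 10 mm wide run along x beside its short ends, at y = +-91 mm, from x = -56 to +168 mm, and rise to 50 mm
- cover (a joint): cover slide in m: 0 = shut, 0.1 = fully open (moved along tray +x); stays where it is left, about 2 N friction; starts shut or up to 25 mm open
- lap_top (a point): centre of the top of the steel lapping plate, 184 mm along its x by 66 mm along its y, 12 mm thick, unloaded top 50 mm above the bench, floating on springs in a fixed grey housing 204 x 90 mm (end blocks 36 mm high, just beyond the plate's ends). +x points to the end with the orange block, z up. It sinks with the plate
- lap (a joint): how far the plate is pressed down in m: 0 = unloaded, 0.012 = bottomed; springs about 3 N at the start of travel plus 0.7 N per mm (7 N at half travel)
- stone_c (a point): centre (half-way up, 29 mm above the underside) of the dressing stone, 0.2 kg: a block 40 mm along x, 60 mm along y, 18 mm high (red-brown stone, aluminium back), and on it a black rib to grip, 16 mm thick along x, 50 mm long along y, 18 to 58 mm above the underside. z up. On the plate and on the rest its x lies along theirs, either way round
- stone: the dressing stone; origin at the centre of its underside, axes as stone_c
- rest_top (a point): centre of the sloped top of the fixed yellow rest, 55 mm above the bench, 58 mm along x by 44 mm along y. z is normal to the slope, 0.26 rad from vertical; x points up the slope (roughly away from the robot). A lip 6 mm high crosses the low edge, its inner face at x = -24 mm. A seated stone's centre is at x = -4 to +5 mm, y near 0, z = 29 mm
- rest: the yellow rest; origin under its middle on the bench, z up
- lap_base: the fixed grey housing of the lapping plate, with the plate; origin on the bench under its middle, axes as lap_top
- vial_a: loose capped vial 27 mm wide, 60 mm high, a bystander; origin at the centre of its underside
- vial_b: loose capped vial 23 mm wide, 51 mm high, a bystander; origin at the centre of its underside
- puck_red_c (a point): centre (half-way up) of a loose specimen puck: a red resin cylinder 30 mm across and 24 mm high, axis z, with a small steel insert in its top face; may be absent
- puck_green_c (a point): centre (half-way up) of a loose specimen puck: a green resin cylinder 30 mm across and 24 mm high, axis z, with a small steel insert in its top face; may be absent
- puck_blue_c (a point): centre (half-way up) of a loose specimen puck: a blue resin cylinder 30 mm across and 24 mm high, axis z, with a small steel insert in its top face; may be absent
- puck_black_c (a point): centre (half-way up) of a loose specimen puck: a black resin cylinder 30 mm across and 24 mm high, axis z, with a small steel insert in its top face; may be absent
There are look-alikes about, which are no part of the job. There is more than one size of the part that bears puck_green_c; the job needs the smaller.

How it is judged:
By the outcome, as a careful person would: the job done as asked, in the order asked, and still so for the second after the job is handed in, with the robot touching nothing.
Of puck_red, puck_green, puck_blue, puck_black only 2 to 4 are there at a start; the rules pass over those that are not, and their reading is None.
At some moment in a run one of puck_red, puck_green, puck_blue, puck_black may be knocked a few centimetres aside while the robot is not near it.
Once in a run the grip may slacken for a moment while it holds something.
It also fails if it takes over 210 s, if anything falls off the work surface, if the arm or the gripper's body presses on something with over 40 N, if the wrist force passes 120 N, or if a joint passes its speed limit or range.

### The arm

A 7-joint arm with a two-finger parallel gripper is mounted at the origin on a cart in front of the work surface, level with it; the furniture and walls round the work are solid. World frame = base frame: x ahead of the robot, y to its left, z up, the work surface at z = 0. Lengths are in m, angles in rad, forces in N, time in s.
With the tool pointing down it reaches from about 0.4 to 0.85 m from the base axis. Payload 6.9 kg.
Tool frame: the origin (TCP) lies midway between the tips of the shut fingers; the grasp point (between the pads) lies grip_depth behind it (grip_depth is the distance from the TCP to the grasp point, in m); z points along the fingers, y is the line along which they close (so a half turn about z gives the same grasp; the last joint's range is limited). The gripper opens to 85 mm and grips with 20 to 120 N. Pads are 22 mm wide; open, the fingers measure 114 mm over their backs; the gripper's body (76 mm by 85 mm) begins 54 mm behind the grasp point. The pads swing forward as they close: fully open they stand 13 mm farther back than shut.
Start: joints at [-1.185, 0.507, -0.238, 1.5, 0.126, 1.149, -0.155], TCP at [0.173, 0.601, 0.231] pointing down, gripper open.
Joint ranges: [-3.08, 3.08], [-0.24, 2.05], [-1.43, 1.35], [0, 2.5], [-1.52, 4.66], [0.17, 1.96], [-2.89, 2.89]. Speed limits (rad/s): [2.39, 2.39, 3.14, 3.14, 3.14, 3.14, 3.14].

### API

Orientations are given as a unit quaternion [w, x, y, z].
In Python, from plant import * gives the robot as it stands.
- The arm moves only by the tool apply_moves, never from a script. Its argument "moves" is a list that holds one entry, the list of rows, each a list of 6 numbers: the shift along the tool's x, y, z in mm, then the turn, a rotation vector about the tool's x, y, z in degrees. In form: [[[tx, ty, tz, rx, ry, rz], ...]]. A call has 1 to 20 rows; each row is the pose to reach, as a shift and turn from the pose commanded when the call began, along the tool's axes at that moment; what a row does not reach only later rows make up. A row lasts 1/8 s, in which the tool goes at most 62.5 mm and 10.7 degrees, less where a joint would pass 70% of its speed; a pose out of reach is approached as far as the arm can. A call with a gripper value outside its range is refused whole. "grip" is the finger opening in mm, from 0 to 85.4, set as the call begins (left out, the last holds). The fingers move at their own pace and stop on an object; "squeeze" is the grip in N (left out, the last holds). Time passes only in rows, so rows that repeat a pose let the fingers close. It gives the time, the measured TCP pose, the force, the opening and the grip force at its end, in the units of the state.
- read_state(): the state, without advancing time (a new reading comes with each control period).
- snapshot(name): name is "scene" or "top" or "wrist"; returns a dict with "img" (400x640x3 uint8, blue, green, red), "fovy" (degrees; the focal length in pixels is half the picture's height over the tangent of half this angle, whatever the lens; pixels are square), "cx", "cy" (the principal point, pixels), "origin" and "attitude" of the camera in the world. Camera axes: x right, y up, looking along -z (the intrinsics and any distortion apply to the point x, -y, -z); pixel columns grow to the right and rows downward; lengths in m; the calibration is good to about 2 mm. A picture is of the moment at which its call begins. There is no depth.
- close_job(): hands the job in; it is judged then, once.
The state is a dict: "time_s": time; "qpos": joint angles; "joint_velocities": joint speeds; "effort": joint torques, N m; "tcp_pos": TCP position; "tcp_rot": TCP orientation; "contact_force": force on the tool from outside, world axes, zero at the start; "ft_torque": the same for the moment, N m; "opening": finger opening in m; "gripper_force": force on a finger pad.
Only numpy, scipy, OpenCV 4.12 (cv2) and the standard library are available. Lean on these libraries where they do the work, as an engineer would, in place of code of your own. Each camera call takes 0.05 s, during which the arm holds its last target. There are 200 camera calls.

## Working session

There is one attempt and no reset: what is moved stays moved. The work goes in short steps, Python scripts to look and compute and a tool call to move; the robot and the scene stay as the last step left them, time stands still between calls to the robot, and variables do not carry over. Pictures are saved under pics/ and viewed, at most 14 in all, crops included, and the job is handed in when it is done.

Besides the shell and the picture viewer there is one more tool, called after "Call:" as name([rows], argument=value, ...), one row to a line, values as JSON. apply_moves: Moves the arm, as the interface text tells. Its arguments: {"type":"object","properties":{"moves":{"type":"array"},"grip":{"type":"number"},"squeeze":{"type":"number"}},"required":["moves"]}

```bash
ls; mkdir -p pics
cat > h.py <<'E'
from plant import *
import numpy as np, cv2
from scipy.spatial.transform import Rotation as R
def Rq(q): return R.from_quat([q[1],q[2],q[3],q[0]]).as_matrix()
E
python3 - <<'E'
from h import *
s=read_state(); print(s)
for n in("scene","top"):
    d=snapshot(n); cv2.imwrite(f"pics/{n}0.png",d["img"]); np.save(f"{n}0.npy",d,allow_pickle=True)
    print(n,{k:v for k,v in d.items() if k!="img"})
E
```

```text
pics
{'time_s': 0.0, 'qpos': array([-1.18449886,  0.50834183, -0.23751143,  1.50113477,  0.12570061,
        1.14893664, -0.15480356]), 'joint_velocities': array([-0.00185826, -0.0003513 ,  0.00093946,  0.00342998,  0.00066935,
       -0.00140281, -0.00081309]), 'effort': array([-4.54138471e-04, -6.20597935e+01, -2.18699299e+00, -2.49656188e+01,
        1.27081265e-02,  1.21822092e-02,  4.09753383e-06]), 'tcp_pos': array([0.17314225, 0.60000039, 0.23042609]), 'tcp_rot': array([-1.05254477e-04,  1.39936611e-01,  9.90160041e-01, -9.09670893e-04]), 'contact_force': array([-0.54731589,  1.05831142,  0.38827214]), 'ft_torque': array([ 0.04374799,  0.03806629, -0.02463311]), 'gripper_force': 0.0, 'opening': 0.08539967986695378}
scene {'fovy': 50.07743674681179, 'cx': 317.7331073925931, 'cy': 198.163185484091, 'origin': array([ 0.16540922, -0.85646854,  0.64475991]), 'attitude': array([ 0.84971464,  0.46975549, -0.11604695, -0.20939895])}
top {'fovy': 56.406169200707296, 'cx': 312.4398082864187, 'cy': 198.99886500978693, 'origin': array([ 0.43367055, -0.06862445,  1.18817703]), 'attitude': array([-0.69976691, -0.05368863,  0.03857019,  0.71130594])}
```

View pics/top0.png

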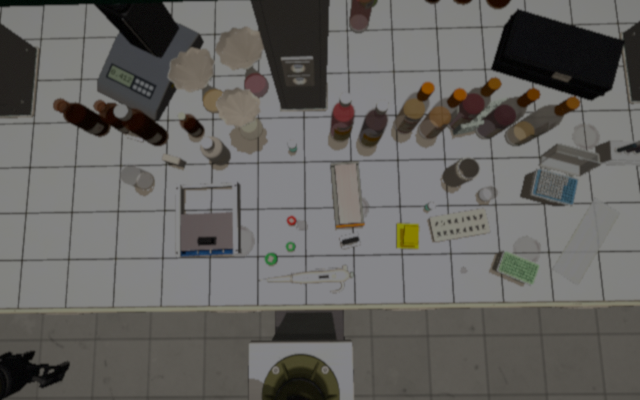

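View pics/scene0.png

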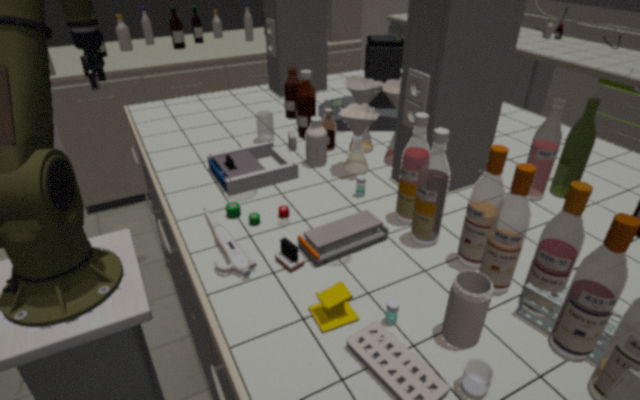

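Top view: tray (208,230) with the cover slightly open, red puck (292,221), small green (290,246), large green (271,258), lap (348,195) with its orange end near the robot, stone (349,240), yellow rest (408,236), vials (293,147) and (430,207). I'll measure these and enlarge the work area.

```bash
cat >> h.py <<'E'
def ray(d,u,v):
    f=200/np.tan(np.radians(d["fovy"]/2))
    r=Rq(d["attitude"])@np.array([(u-d["cx"])/f,-(v-d["cy"])/f,-1]); return np.array(d["origin"]),r
def hit(d,u,v,z):
    o,r=ray(d,u,v); return o+r*(z-o[2])/r[2]
def proj(d,P):
    f=200/np.tan(np.radians(d["fovy"]/2)); c=Rq(d["attitude"]).T@(np.array(P)-d["origin"])
    return np.array([d["cx"]+f*c[0]/-c[2],d["cy"]-f*c[1]/-c[2]])
def bright(im): return cv2.convertScaleAbs(cv2.LUT(im,(255*(np.arange(256)/255)**.5).astype(np.uint8)),alpha=1.1)
E
python3 - <<'E'
from h import *
d=np.load("top0.npy",allow_pickle=True).item()
for n,u,v,z in[("tray grip",207,241,.072),("red",292,221,.024),("gsm",290,246,.024),("glg",271,258,.03),("lap",348,195,.05),("stone",349,240,.058),("rest",408,236,.055),("va",293,147,.05),("vb",430,207,.05),("lapN",349,225,.036),("lapF",345,165,.036)]: print(n,hit(d,u,v,z).round(3))
c=d["img"][130:290,160:460]; cv2.imwrite("pics/top0c.png",bright(cv2.resize(c,(800,427),interpolation=cv2.INTER_CUBIC)))
E
```

```text
tray grip [0.459 0.272 0.072]
red [0.518 0.02  0.024]
gsm [0.441 0.027 0.024]
glg [0.405 0.085 0.03 ]
lap [ 0.594 -0.155  0.05 ]
stone [ 0.456 -0.154  0.058]
rest [ 0.465 -0.331  0.055]
va [0.749 0.013 0.05 ]
vb [ 0.552 -0.403  0.05 ]
lapN [ 0.502 -0.157  0.036]
lapF [ 0.691 -0.149  0.036]
```

View pics/top0c.png

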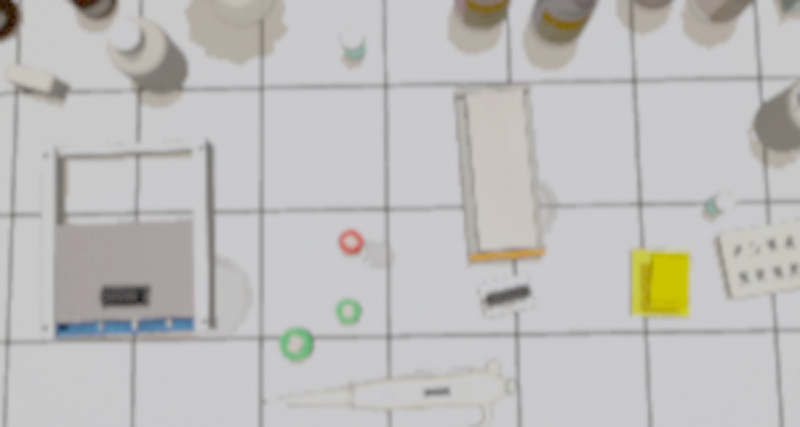

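Only red and green pucks are visible, with no blue or black one. I'll move the wrist camera over the scene to refine the positions.

```bash
cat >> h.py <<'E'
def Rd(a):  # tool down, tool y at world angle a (deg)
    a=np.radians(a); y=np.array([np.cos(a),np.sin(a),0]); z=np.array([0,0,-1.]); return np.c_[np.cross(y,z),y,z]
def rel(pos,Rt=None,s=None):
    s=s or read_state(); R0=Rq(s["tcp_rot"]); t=R0.T@(np.array(pos)-s["tcp_pos"])*1000
    r=np.zeros(3) if Rt is None else R.from_matrix(R0.T@Rt).as_rotvec(degrees=True)
    return np.r_[t,r].round(1).tolist()
E
python3 -c "
from h import *
for p,a in[((.46,.2,.3),90),((.46,.2,.3),0),((.46,.2,.3),180)]: print(rel(p,Rd(a)))"
```

```text
[-386.5, -305.0, -69.0, -0.1, -0.0, -16.1]
[-386.5, -305.0, -69.0, -0.1, 0.1, 73.9]
[-386.5, -305.0, -69.0, -0.1, -0.1, -106.1]
```

Call:
apply_moves([
  [[-386,-305,-69,0,0,74],[-386,-305,-69,0,0,74],[-386,-305,-69,0,0,74],[-386,-305,-69,0,0,74],[-386,-305,-69,0,0,74],[-386,-305,-69,0,0,74],[-386,-305,-69,0,0,74],[-386,-305,-69,0,0,74],[-386,-305,-69,0,0,74],[-386,-305,-69,0,0,74],[-386,-305,-69,0,0,74],[-386,-305,-69,0,0,74]],
])

```text
time_s: 1.6
tcp_pos: [0.4589, 0.2016, 0.3001]
tcp_rot: [-0.0, 0.707, 0.707, -0.0]
contact_force: [-0.2, 0.1, -0.3]
opening: 0.0854
gripper_force: 0.0
```

Run:
```python
from h import *
s=read_state(); print(s["time_s"],s["tcp_pos"],s["tcp_rot"],s["qpos"],s["contact_force"])
d=snapshot("wrist"); np.save("w1.npy",d,allow_pickle=True); cv2.imwrite("pics/w1.png",bright(d["img"]))
print({k:v for k,v in d.items() if k!="img"})
```

```text
1.6 [0.45886725 0.20163364 0.30007788] [-2.21896263e-04  7.06804285e-01  7.07409085e-01 -1.96865316e-04] [-0.61271565  0.26132978  0.19928791  1.70122951 -0.05552912  1.18504501
 -0.39823112] [-0.18425648  0.09858286 -0.28889115]
{'fovy': 70.20554293987134, 'cx': 320.5361497288513, 'cy': 197.58000226762746, 'origin': array([0.45843891, 0.28040541, 0.44274015]), 'attitude': array([ 9.87895712e-01, -1.55118648e-01,  1.40084257e-04,  4.96945796e-04])}
```

View pics/w1.png

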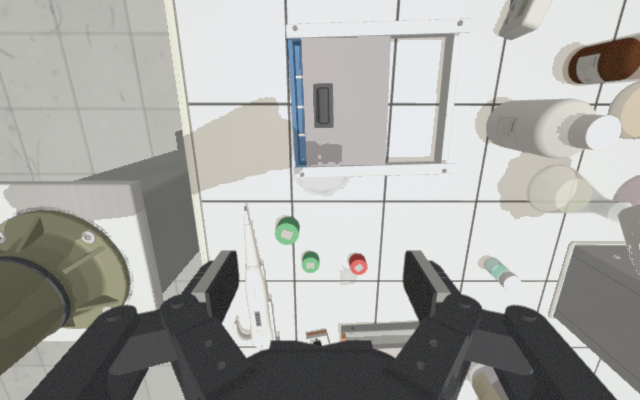

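The wrist view shows the cover rib at (323,105), rail ends at (291,30), (468,23), (297,172), (453,168), red puck (358,265), small green (311,263) and large green (287,232). I'll measure with masks.

Run:
```python
from h import *
d=np.load("w1.npy",allow_pickle=True).item(); im=d["img"]
for u,v in[(291,30),(468,23),(297,172),(453,168)]: print("rail",hit(d,u,v,.05).round(4))
hsv=cv2.cvtColor(im,cv2.COLOR_BGR2HSV); print(im[105,323],im[80,350],im[232,279],im[256,354])
def blobs(m,z,nm,mn=30):
    n,l,st,c=cv2.connectedComponentsWithStats(m.astype(np.uint8))
    for i in range(1,n):
        if st[i,4]>mn: 
            (u,v),sz,a=cv2.minAreaRect(np.argwhere(l==i)[:,::-1].astype(np.float32))
            print(nm,c[i].round(1),st[i],np.round([u,v,*sz,a],1),hit(d,u,v,z).round(4))
H,S,V=cv2.split(hsv)
blobs((S>110)&((H<8)|(H>172))&(V>50),.02,"red")
blobs((S>110)&(H>50)&(H<80)&(V>40),.02,"grn")
blobs((V<60)&(np.indices(V.shape)[0]<140)&(np.indices(V.shape)[1]<400)&(np.indices(V.shape)[1]>300),.072,"rib")
blobs((S>110)&(H>95)&(H<125)&(V>40),.038,"blue")
```

```text
rail [0.4222 0.3685 0.05  ]
rail [0.6367 0.3762 0.05  ]
rail [0.4252 0.1918 0.05  ]
rail [0.6442 0.1977 0.05  ]
[32 33 33] [112 112 118] [ 68 127  56] [ 6  9 55]
red [357.3 263.4] [349 254  18  21 257] [357.5 264.   20.   17.   90. ] [0.5209 0.0266 0.02  ]
grn [287.2 229.8] [276 217  23  27 384] [287. 230.  26.  22.  90.] [0.4041 0.089  0.02  ]
grn [310.2 261. ] [302 252  17  20 207] [310.  261.5  19.   16.   90. ] [0.4408 0.0313 0.02  ]
rib [397.8   9.2] [397   0   3  20  33] [397.7   9.5   1.6  19.1   4.4] [0.5453 0.3841 0.072 ]
rib [392.5  82.9] [388  36  12 104 169] [394.5  87.5  10.  103.3   1.8] [0.5483 0.3018 0.072 ]
rib [322.8 105. ] [313  83  21  45 858] [322.8 105.2  44.1  19.6  88.3] [0.4611 0.2813 0.072 ]
blue [295.9  92.1] [ 287   39   19  128 1165] [297.4 102.4 127.8  12.9  86.2] [0.427  0.2849 0.038 ]
blue [302.1 149. ] [299 137   7  25 153] [302. 149.  24.   6.  90.] [0.4321 0.2224 0.038 ]
```

Opposite rail lengths differ, so there is mild lens distortion. I'll view the rib near the image centre, from just above it.

Call:
apply_moves([
  [[40,1,60,0,0,0],[80,2,125,0,0,0],[80,2,125,0,0,0],[80,2,125,0,0,0],[80,2,125,0,0,0]],
])

```text
time_s: 2.28
tcp_pos: [0.4623, 0.2801, 0.1763]
tcp_rot: [0.0, 0.708, 0.706, 0.001]
contact_force: [0.2, -0.1, -0.0]
opening: 0.0853
gripper_force: 0.0
```

Run:
```python
from h import *
s=read_state(); print(s["time_s"],s["tcp_pos"],s["tcp_rot"])
d=snapshot("wrist"); np.save("w2.npy",d,allow_pickle=True); cv2.imwrite("pics/w2.png",bright(d["img"]))
```

```text
2.275 [0.46226341 0.28009849 0.17629884] [3.83209037e-04 7.07793843e-01 7.06418762e-01 5.11256644e-04]
```

View pics/w2.png

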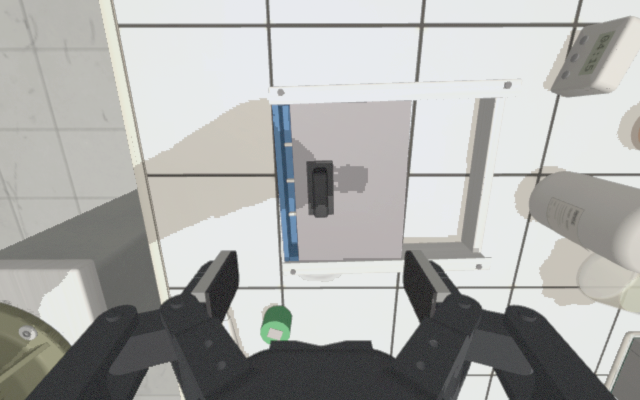

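Run:
```python
from h import *
d=np.load("w2.npy",allow_pickle=True).item(); im=d["img"]
print("rib",hit(d,320,192,.072).round(4), hit(d,319,168,.072).round(4),hit(d,321,217,.072).round(4))
for u,v,z in[(270,93,.05),(510,84,.05),(285,272,.05),(488,264,.05),(291,185,.044),(273,103,.038),(285,262,.038),(410,101,.044),(402,260,.044)]: print((u,v),hit(d,u,v,z).round(4))
cv2.imwrite("pics/w2c.png",bright(cv2.resize(im[140:290,240:440],(800,600),interpolation=cv2.INTER_CUBIC)))
```

```text
rib [0.4615 0.2847 0.072 ] [0.4607 0.3068 0.072 ] [0.4624 0.2604 0.072 ]
(270, 93) [0.4173 0.3699 0.05  ]
(510, 84) [0.6291 0.377  0.05  ]
(285, 272) [0.4233 0.1876 0.05  ]
(488, 264) [0.6419 0.1969 0.05  ]
(291, 185) [0.4325 0.2837 0.044 ]
(273, 103) [0.4177 0.3616 0.038 ]
(285, 262) [0.4221 0.1928 0.038 ]
(410, 101) [0.5441 0.3631 0.044 ]
(402, 260) [0.5509 0.1985 0.044 ]
```

View pics/w2c.png

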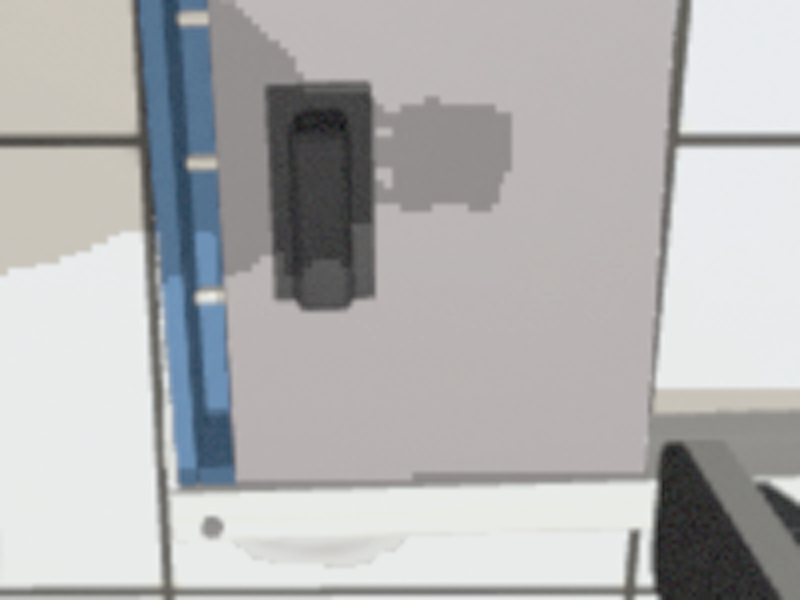

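Crop: rib top spans (290–352, 115–308), i.e. image centre about (320,193). The tray yaw is about 2.1° and the cover is about 15 mm open. Now to grip the rib.

```bash
python3 -c "
from h import *
import plant
print([ (n,getattr(plant,n)) for n in dir(plant) if n[0]!='_' and not callable(getattr(plant,n))])
print(rel((.4615,.283,.050),Rd(2.1)))"
```

```text
[('grip_depth', 0.0187)]
[2.9, -1.2, 126.6, 0.1, -0.0, -2.2]
```

Call:
apply_moves([
  [[3,-1,40,0,0,-2],[3,-1,90,0,0,-2],[3,-1,120,0,0,-2],[3,-1,129,0,0,-2],[3,-1,129,0,0,-2],[3,-1,129,0,0,-2]],
])

```text
time_s: 3.08
tcp_pos: [0.4618, 0.2839, 0.0479]
tcp_rot: [0.0, 0.695, 0.719, 0.001]
contact_force: [0.3, 0.0, -0.4]
opening: 0.0854
gripper_force: 0.0
```

Call:
apply_moves([
  [[0,0,0,0,0,0],[0,0,0,0,0,0],[0,0,0,0,0,0],[0,0,0,0,0,0],[0,0,0,0,0,0],[0,0,0,0,0,0]],
], grip=5, squeeze=40)

```text
time_s: 3.82
tcp_pos: [0.4609, 0.2836, 0.0465]
tcp_rot: [0.0, 0.695, 0.719, 0.0]
contact_force: [-0.4, -0.1, 3.7]
opening: 0.0135
gripper_force: 42.4
```

Call:
apply_moves([
  [[0,5,-1,0,0,0],[0,15,-1,0,0,0],[0,28,-1,0,0,0],[0,42,-1,0,0,0],[0,56,-1,0,0,0],[0,68,-1,0,0,0],[0,78,-1,0,0,0],[0,84,-1,0,0,0],[0,87,-1,0,0,0],[0,87,-1,0,0,0],[0,87,-1,0,0,0]],
])

```text
time_s: 5.2
tcp_pos: [0.5445, 0.2858, 0.0466]
tcp_rot: [-0.001, 0.695, 0.719, -0.003]
contact_force: [-9.3, -0.8, -8.2]
opening: 0.0135
gripper_force: 40.9
```

Call:
apply_moves([
  [[0,-3,0,0,0,0],[0,-3,0,0,0,0],[0,-3,0,0,0,0]],
], grip=50)

```text
time_s: 5.58
tcp_pos: [0.5461, 0.2866, 0.0484]
tcp_rot: [0.001, 0.695, 0.719, 0.001]
contact_force: [-0.1, 0.4, 0.2]
opening: 0.05
gripper_force: 0.0
```

Call:
apply_moves([
  [[0,0,-50,0,0,0],[0,0,-110,0,0,0],[-20,-50,-150,0,0,0],[-20,-70,-150,0,0,0],[-20,-70,-150,0,0,0],[-20,-70,-150,0,0,0]],
])

```text
time_s: 6.32
tcp_pos: [0.4764, 0.2641, 0.1974]
tcp_rot: [0.0, 0.695, 0.719, 0.001]
contact_force: [0.2, -0.6, -0.0]
opening: 0.05
gripper_force: 0.0
```

Run:
```python
from h import *
s=read_state(); print(s["time_s"],s["tcp_pos"],s["tcp_rot"])
d=snapshot("wrist"); np.save("w3.npy",d,allow_pickle=True); cv2.imwrite("pics/w3.png",bright(d["img"]))
```

```text
6.325 [0.47640245 0.26413601 0.19739306] [3.37765009e-04 6.95230932e-01 7.18786181e-01 5.12185874e-04]
```

View pics/w3.png

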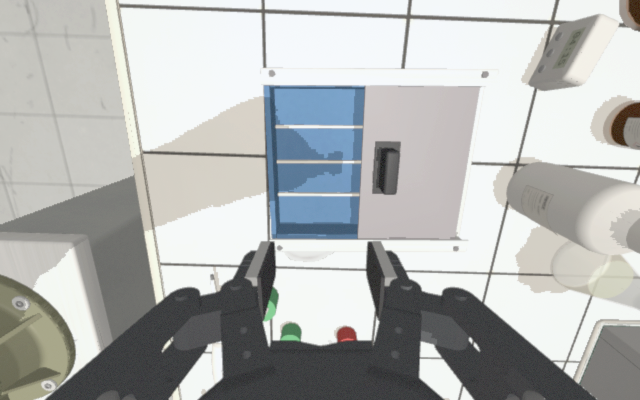

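Cover open; dividers are at rows 127, 161 and 195, and the cover's front edge is at column about 362.

Run:
```python
from h import *
d=np.load("w3.npy",allow_pickle=True).item()
for u,v,z in[(318,127,.011),(318,161.5,.011),(318,195,.011),(278,195,.011),(358,194,.011),(278,127,.011),(362,160,.044),(269,77,.05),(485,74,.05),(279,248,.05),(456,248,.05),(387,170,.072)]: print((u,v),hit(d,u,v,z).round(4))
print(rel((.49,.04,.25),Rd(0)))
```

```text
(318, 127) [0.4715 0.3203 0.011 ]
(318, 161.5) [0.4727 0.2812 0.011 ]
(318, 195) [0.474  0.2402 0.011 ]
(278, 195) [0.4255 0.2386 0.011 ]
(358, 194) [0.5223 0.2431 0.011 ]
(278, 127) [0.4265 0.3188 0.011 ]
(362, 160) [0.5188 0.2905 0.044 ]
(269, 77) [0.4242 0.3673 0.05  ]
(485, 74) [0.6272 0.3767 0.05  ]
(279, 248) [0.4315 0.1879 0.05  ]
(456, 248) [0.6326 0.1945 0.05  ]
(387, 170) [0.5393 0.2866 0.072 ]
[-224.4, 6.2, -53.0, 0.0, 0.0, 1.9]
```

Call:
apply_moves([
  [[-60,2,-20,0,0,2],[-120,3,-40,0,0,2],[-180,4,-50,0,0,2],[-190,4,-50,0,0,2],[-190,4,-50,0,0,2],[-190,4,-50,0,0,2]],
])

```text
time_s: 7.12
tcp_pos: [0.4858, 0.0759, 0.2466]
tcp_rot: [-0.001, 0.707, 0.707, -0.0]
contact_force: [-0.6, 0.9, -0.8]
opening: 0.0501
gripper_force: 0.0
```

```bash
cat >> h.py <<'E'
def blobs(d,m,z,nm,mn=40):
    n,l,st,c=cv2.connectedComponentsWithStats(m.astype(np.uint8))
    for i in range(1,n):
        if st[i,4]>mn: print(nm,c[i].round(1),st[i],hit(d,*c[i],z).round(4))
def masks(im):
    H,S,V=cv2.split(cv2.cvtColor(im,cv2.COLOR_BGR2HSV)); sat=(S>110)&(V>40)
    return dict(red=sat&((H<6)|(H>172)),grn=sat&(H>50)&(H<80),blue=sat&(H>95)&(H<125),org=sat&(H>8)&(H<17),yel=sat&(H>22)&(H<35))
def look(name,z,keys):
    d=snapshot("wrist"); np.save(name+".npy",d,allow_pickle=True); cv2.imwrite(f"pics/{name}.png",bright(d["img"]))
    m=masks(d["img"])
    for k in keys: blobs(d,m[k],z,k)
    return d
E
python3 - <<'E'
from h import *
s=read_state(); print(s["time_s"],s["tcp_pos"],s["tcp_rot"])
look("w4",.016,["red","grn","org"])
E
```

```text
7.125 [0.48580295 0.0758997  0.2465882 ] [-5.18982793e-04  7.06889802e-01  7.07323442e-01 -2.94262885e-04]
red [346.6 204.7] [337 193  21  25 334] [0.5214 0.0243 0.016 ]
grn [257.8 160.3] [243 145  30  31 508] [0.4022 0.0863 0.016 ]
grn [288.8 201.7] [278 191  21  23 280] [0.4412 0.0285 0.016 ]
org [298.5 294. ] [288 291  23   7  55] [ 0.4512 -0.1222  0.016 ]
org [331.8 318.5] [328 294   8  50 256] [ 0.5034 -0.1683  0.016 ]
org [564.4 341.6] [555 327  19  33  45] [ 0.8864 -0.2138  0.016 ]
```

View pics/w4.png

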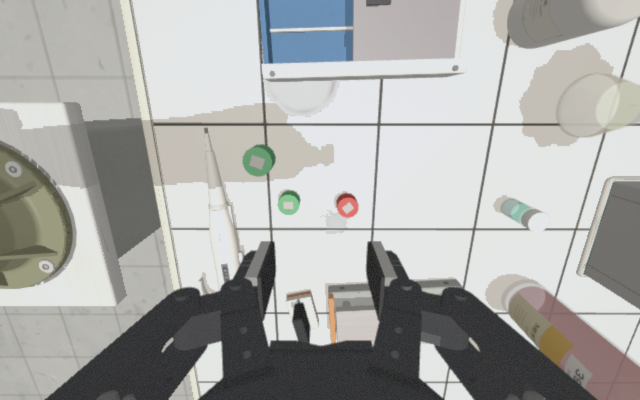

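Pucks are at: red insert (348,208), small green insert (289,205), large green (257,161), a decoy.

Run:
```python
from h import *
d=np.load("w4.npy",allow_pickle=True).item()
r=hit(d,348,208,.024);g=hit(d,289,205,.024);print(r.round(4),g.round(4),hit(d,257,161,.03).round(4))
g[2]=.004;r[2]=.004
print(rel(g,Rd(0)),rel(r,Rd(0)))
```

```text
[0.5227 0.0222 0.024 ] [0.4423 0.0265 0.024 ] [0.4042 0.0879 0.03  ]
[-49.5, -43.2, 242.7, -0.1, -0.0, 0.1] [-53.8, 37.2, 242.6, -0.1, -0.0, 0.1]
```

Call:
apply_moves([
  [[-50,36,60,0,0,0],[-54,37,120,0,0,0],[-54,37,180,0,0,0],[-54,37,225,0,0,0],[-54,37,241,0,0,0],[-54,37,243,0,0,0],[-54,37,243,0,0,0]],
], grip=60)

```text
time_s: 8.05
tcp_pos: [0.524, 0.0206, 0.006]
tcp_rot: [0.001, 0.707, 0.707, 0.001]
contact_force: [-0.2, 0.3, 0.8]
opening: 0.06
gripper_force: 0.0
```

Call:
apply_moves([
  [[0,0,0,0,0,0],[0,0,0,0,0,0],[0,0,0,0,0,0],[0,0,0,0,0,0],[0,0,0,0,0,0]],
], grip=15, squeeze=40)

```text
time_s: 8.68
tcp_pos: [0.5235, 0.0203, 0.0059]
tcp_rot: [0.001, 0.708, 0.707, 0.001]
contact_force: [-1.5, 0.2, 9.4]
opening: 0.0283
gripper_force: 38.8
```

Call:
apply_moves([
  [[0,0,-20,0,0,0],[0,0,-60,0,0,0],[0,0,-110,0,0,0],[0,0,-120,0,0,0],[0,0,-120,0,0,0]],
])

```text
time_s: 9.3
tcp_pos: [0.5228, 0.0203, 0.125]
tcp_rot: [0.001, 0.708, 0.707, 0.001]
contact_force: [0.4, -1.0, -0.2]
opening: 0.0282
gripper_force: 39.6
```

```bash
python3 -c "
from h import *
s=read_state();print(s['tcp_pos'],s['opening'],s['contact_force'])
print(rel((.4737,.2209,.12),Rd(2.1)),rel((.4737,.2209,.012),Rd(2.1)))"
```

```text
[0.52284458 0.02027344 0.1250165 ] 0.028248902345344863 [ 0.4224536  -1.03745618 -0.15774021]
[200.6, -49.4, 5.0, 0.1, -0.0, -2.2] [200.5, -49.6, 113.0, 0.1, -0.0, -2.2]
```

Call:
apply_moves([
  [[40,-10,0,0,0,-2],[90,-22,0,0,0,-2],[140,-35,0,0,0,-2],[180,-45,0,0,0,-2],[200,-49,0,0,0,-2],[200,-49,10,0,0,-2],[200,-49,10,0,0,-2],[200,-49,50,0,0,-2],[200,-49,85,0,0,-2],[200,-49,105,0,0,-2],[200,-49,112,0,0,-2],[200,-49,113,0,0,-2],[200,-49,113,0,0,-2]],
])

```text
time_s: 10.92
tcp_pos: [0.4745, 0.2197, 0.0117]
tcp_rot: [0.0, 0.696, 0.718, 0.0]
contact_force: [0.2, 0.5, 0.2]
opening: 0.0286
gripper_force: 39.7
```

Call:
apply_moves([
  [[0,0,0,0,0,0],[0,0,0,0,0,0],[0,0,0,0,0,0],[0,0,-40,0,0,0],[0,0,-100,0,0,0],[-20,0,-150,0,0,0],[-80,-5,-200,0,0,2],[-130,-5,-230,0,0,2],[-140,-5,-235,0,0,2],[-140,-5,-235,0,0,2],[-140,-5,-235,0,0,2]],
], grip=42)

```text
time_s: 12.3
tcp_pos: [0.4731, 0.0818, 0.2452]
tcp_rot: [-0.001, 0.707, 0.707, -0.0]
contact_force: [-0.2, -0.1, 0.2]
opening: 0.0422
gripper_force: 0.0
```

Run:
```python
from h import *
s=read_state(); print(s["time_s"],s["tcp_pos"],s["tcp_rot"])
look("w5",.016,["red","grn"])
```

```text
12.3 [0.47305352 0.08179567 0.24524276] [-7.75289173e-04  7.06935023e-01  7.07277915e-01 -4.72938952e-04]
red [321.8  49.8] [309  35  26  30 477] [0.4737 0.2236 0.016 ]
grn [268.  164.6] [253 150  30  30 500] [0.4027 0.0866 0.016 ]
grn [297.9 206.4] [288 195  20  24 282] [0.4409 0.0279 0.016 ]
```

```bash
python3 -c "
from h import *
d=np.load('w5.npy',allow_pickle=True).item()
print(rel((.4420,.0265,.0045),Rd(0)), hit(d,225,222,.02),hit(d,236,206,.02))"
```

```text
[-55.4, -30.5, 240.7, -0.1, -0.0, 0.1] [0.33877412 0.00619072 0.02      ] [0.35630346 0.02992604 0.02      ]
```

Call:
apply_moves([
  [[-50,-30,60,0,0,0],[-55,-31,120,0,0,0],[-55,-31,180,0,0,0],[-55,-31,225,0,0,0],[-55,-31,240,0,0,0],[-55,-31,240,0,0,0],[-55,-31,240,0,0,0]],
], grip=54)

```text
time_s: 13.22
tcp_pos: [0.4428, 0.0259, 0.0065]
tcp_rot: [-0.0, 0.707, 0.707, 0.0]
contact_force: [0.5, -0.3, -0.6]
opening: 0.0539
gripper_force: 0.0
```

Call:
apply_moves([
  [[0,0,0,0,0,0],[0,0,0,0,0,0],[0,0,0,0,0,0],[0,0,0,0,0,0],[0,0,0,0,0,0],[0,0,-20,0,0,0],[0,0,-60,0,0,0],[0,0,-110,0,0,0],[0,0,-120,0,0,0],[0,0,-120,0,0,0]],
], grip=15)

```text
time_s: 14.48
tcp_pos: [0.4428, 0.0255, 0.127]
tcp_rot: [0.001, 0.707, 0.707, 0.001]
contact_force: [0.1, -0.4, -1.5]
opening: 0.0283
gripper_force: 39.6
```

```bash
python3 -c "
from h import *
s=read_state();print(s['tcp_pos'],s['opening'],s['contact_force'])
print(rel((.4722,.2609,.13),Rd(2.1)),rel((.4722,.2609,.012),Rd(2.1)))"
```

```text
[0.44281777 0.02548627 0.12700548] 0.02825659498660994 [ 0.0885613  -0.40253195 -1.47548475]
[235.4, 29.1, -2.8, 0.1, -0.0, -2.2] [235.4, 28.9, 115.2, 0.1, -0.0, -2.2]
```

Call:
apply_moves([
  [[45,6,-2,0,0,-2],[100,13,-2,0,0,-2],[155,20,-2,0,0,-2],[205,26,-2,0,0,-2],[232,29,-2,0,0,-2],[235,29,-2,0,0,-2],[235,29,10,0,0,-2],[235,29,50,0,0,-2],[235,29,85,0,0,-2],[235,29,108,0,0,-2],[235,29,115,0,0,-2],[235,29,115,0,0,-2],[235,29,115,0,0,-2]],
])

```text
time_s: 16.1
tcp_pos: [0.4711, 0.2576, 0.0112]
tcp_rot: [-0.0, 0.696, 0.718, -0.001]
contact_force: [-2.8, -1.6, 5.2]
opening: 0.0283
gripper_force: 42.2
```

Call:
apply_moves([
  [[0,0,0,0,0,0],[0,0,0,0,0,0],[0,0,0,0,0,0],[0,0,-40,0,0,0],[0,0,-100,0,0,0],[0,0,-160,0,0,0],[0,0,-185,0,0,0],[0,0,-185,0,0,0],[0,0,-185,0,0,0]],
], grip=42)

```text
time_s: 17.23
tcp_pos: [0.4713, 0.26, 0.1954]
tcp_rot: [-0.0, 0.695, 0.719, -0.001]
contact_force: [0.4, 0.1, 0.1]
opening: 0.0422
gripper_force: 0.0
```

Run:
```python
from h import *
s=read_state(); print(s["time_s"],s["tcp_pos"],s["tcp_rot"])
look("w6",.021,["red","grn"])
print(rel((.5445,.285,.15),Rd(2.1)),rel((.5445,.285,.047),Rd(2.1)))
```

```text
17.225 [0.47126789 0.25995648 0.19539738] [-2.29530424e-04  6.95154794e-01  7.18859748e-01 -6.50261443e-04]
red [322.  208.3] [310 195  25  29 486] [0.4737 0.2233 0.021 ]
grn [320.5 178.1] [308 165  26  29 444] [0.4707 0.26   0.021 ]
grn [277.4 304.9] [273 290   9  28  84] [0.419  0.0843 0.021 ]
[22.7, 74.3, 44.8, -0.1, 0.1, -0.2] [22.8, 74.5, 147.8, -0.1, 0.1, -0.2]
```

View pics/w6.png

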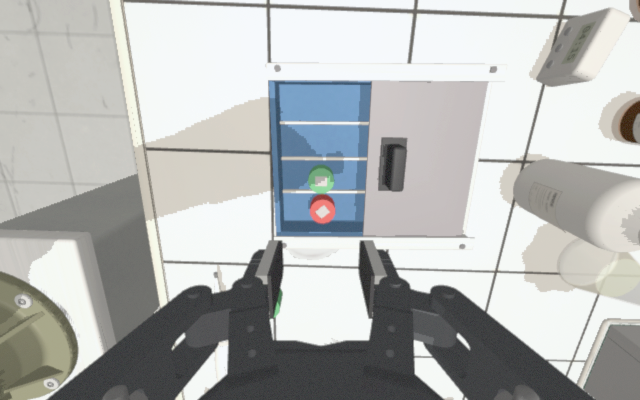

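Both pucks are flat in their lanes: green (321,180), red (322,210). Now to shut the cover.

Call:
apply_moves([
  [[20,50,30,0,0,0],[23,74,60,0,0,0],[23,74,60,0,0,0],[23,74,110,0,0,0],[23,74,140,0,0,0],[23,74,147,0,0,0],[23,74,147,0,0,0]],
], grip=60)

```text
time_s: 18.15
tcp_pos: [0.545, 0.2856, 0.05]
tcp_rot: [0.0, 0.695, 0.719, 0.0]
contact_force: [0.4, -0.3, 0.5]
opening: 0.0596
gripper_force: 0.0
```

Call:
apply_moves([
  [[0,0,0,0,0,0],[0,0,0,0,0,0],[0,0,0,0,0,0],[0,0,0,0,0,0],[0,0,0,0,0,0],[0,0,0,0,0,0],[0,-5,0,0,0,0],[0,-15,0,0,0,0],[0,-28,0,0,0,0],[0,-42,0,0,0,0],[0,-56,0,0,0,0],[0,-70,0,0,0,0],[0,-82,0,0,0,0],[0,-92,0,0,0,0],[0,-99,0,0,0,0],[0,-103,0,0,0,0],[0,-103,0,0,0,0],[0,-103,0,0,0,0]],
], grip=5)

```text
time_s: 20.4
tcp_pos: [0.4445, 0.283, 0.0504]
tcp_rot: [0.001, 0.695, 0.719, 0.003]
contact_force: [6.8, 1.7, 2.9]
opening: 0.0129
gripper_force: 40.3
```

Call:
apply_moves([
  [[0,-1,0,0,0,0],[0,-1,0,0,0,0],[0,-1,0,0,0,0],[0,-1,0,0,0,0],[0,-1,-50,0,0,0],[0,-1,-110,0,0,0],[-30,5,-160,0,0,0],[-90,20,-190,0,0,2],[-150,30,-200,0,0,2],[-210,30,-200,0,0,2],[-270,30,-200,0,0,2],[-330,30,-200,0,0,2],[-385,30,-200,0,0,2],[-385,30,-200,0,0,2],[-385,30,-200,0,0,2],[-385,30,-200,0,0,2]],
], grip=60)

```text
time_s: 22.4
tcp_pos: [0.485, -0.1, 0.2491]
tcp_rot: [-0.0, 0.707, 0.707, 0.0]
contact_force: [-0.3, -0.3, 0.4]
opening: 0.0596
gripper_force: 0.0
```

Run:
```python
from h import *
s=read_state(); print(s["time_s"],s["tcp_pos"],s["tcp_rot"],s["qpos"].round(2))
look("w7",.036,["org","yel"])
```

```text
22.4 [ 0.48500368 -0.10002673  0.24910017] [-4.09059658e-04  7.06782949e-01  7.07430341e-01  8.60049652e-05] [-0.19  0.31  0.46  1.81 -0.16  1.06  0.34]
org [333.9 211.3] [330 180   9  65 381] [ 0.5024 -0.1549  0.036 ]
org [610.6 204.7] [599 197  22  23  45] [ 0.8685 -0.1451  0.036 ]
yel [310.5 316.9] [ 286  292   51   54 2320] [ 0.4695 -0.3258  0.036 ]
```

View pics/w7.png

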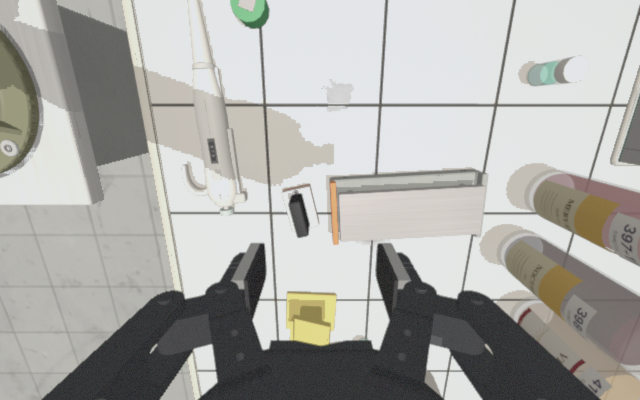

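Stone rib at about (299,214), plate top corners about (341,190), (485,186), (486,234), (341,241), orange edge at column 334, yellow rest at (311,318).

Run:
```python
from h import *
d=np.load("w7.npy",allow_pickle=True).item(); im=d["img"]; V=im.max(2)
for r in range(180,242,3): print(r,' '.join(f"{x:3d}" for x in V[r,278:324]))
for r in (176,180,184,188,192,196,200,225,230,234,238,242): print(r,V[r,326:350:2],V[r,470:492:2])
for c in(345,380,415,450,475): print(c,V[166:250,c])
m=masks(im)["org"]; ys,xs=np.nonzero(m[170:250,325:345]); print([ (y+170,xs[ys==y].min()+325,xs[ys==y].max()+325) for y in range(10,76,5) if (ys==y).any()])
```

```text
180 128 127 128 128 132 167 173 174 174 174 174 175 174 174 174 174 174 175 175 175 174 175 175 174 175 174 174 174 174 174 175 174 175 174 174 174 175 175 175 175 176 175 174 175 175 175
183 133 129 132 161 167 173 174 174 174 174 174 174 174 174 174 174 174 174 173 170 169 169 169 166 140 135 133 133 132 130 120 124 162 173 175 175 175 175 175 175 175 175 174 175 175 175
186 172 167 166 173 174 173 170 169 169 170 169 165 138 133 132 130 118 107 103  79  73  65  61  60  64  79  78  78  80  83  89  82  94 164 174 174 174 174 174 174 175 174 175 174 174 174
189 174 174 174 169 130  99  77  71  63  63  64  69  75  79  81  83  81 100 127 144 156 162 166 171 172 175 175 175 176 177 176 166 106 113 165 174 175 174 174 175 175 175 174 175 174 174
192 174 173 171 151 137 134 152 160 165 168 167 168 171 167 129 116  70  51  51  72 114 161 168 171 176 176 176 175 175 177 176 175 158  97 137 170 174 174 174 175 174 175 174 174 175 174
195 173 174 174 171 161 172 173 174 175 169 124 117 111  67  33  18   9   7   7   6   4   6   4  29  96 166 175 177 175 174 176 176 173 146  95 161 173 173 173 
[... 5559 characters left out ...]
43 144 144 143 142 142
 142 140 141 140 140 140 139 137 139 141 140 142 141 139 140 140 138 140
 141 144 143 141 141 140 140 139 141 144 144 141 140 138  87  67  92 160
 172 173 172 173 173 173 173 173 173 173 174 173]
[(180, np.int64(331), np.int64(332)), (185, np.int64(330), np.int64(335)), (190, np.int64(330), np.int64(336)), (195, np.int64(331), np.int64(336)), (200, np.int64(331), np.int64(336)), (205, np.int64(331), np.int64(336)), (210, np.int64(331), np.int64(336)), (215, np.int64(332), np.int64(337)), (220, np.int64(332), np.int64(337)), (225, np.int64(332), np.int64(337)), (230, np.int64(332), np.int64(337)), (235, np.int64(333), np.int64(337)), (240, np.int64(333), np.int64(337))]
```

Run:
```python
from h import *
d=np.load("w7.npy",allow_pickle=True).item()
a=hit(d,294.1,204,.058);b=hit(d,302.2,234,.058);c=hit(d,298.2,219.5,.058)
print("rib c",c.round(4),"len",np.linalg.norm(hit(d,293.7,202.7,.058)-hit(d,302.7,236.3,.058)).round(4),"dir",np.degrees(np.arctan2(*(a-b)[1::-1])).round(1))
up=np.array([hit(d,u,v,.05)[:2] for u,v in[(345,193.7),(380,191.8),(415,189.7),(450,187.8),(475,186.8)]])
lo=np.array([hit(d,u,v,.05)[:2] for u,v in[(345,242.5),(415,237.8),(450,235.6),(475,233.7)]])
for e in(up,lo): p=np.polyfit(e[:,0],e[:,1],1); print(np.degrees(np.arctan(p[0])).round(2),np.polyval(p,.6).round(4))
print("ends",hit(d,339,196,.05).round(4),hit(d,341.2,234,.05).round(4),hit(d,484.3,196,.05).round(4),hit(d,480.3,230,.05).round(4))
d=np.load("w4.npy",allow_pickle=True).item()
t=np.load("top0.npy",allow_pickle=True).item()
```

```text
rib c [ 0.4564 -0.1577  0.058 ] len 0.0469 dir 102.8
3.31 -0.121
4.32 -0.1876
ends [ 0.5078 -0.129   0.05  ] [ 0.5118 -0.1815  0.05  ] [ 0.6908 -0.1288  0.05  ] [ 0.6938 -0.1755  0.05  ]
```

```bash
python3 -c "
from h import *
print(rel((.4564,-.1577,.1),Rd(12.8)),rel((.4564,-.1577,.02),Rd(12.8)))"
```

```text
[-57.7, -28.6, 149.1, -0.0, -0.0, -12.7] [-57.8, -28.6, 229.1, -0.0, -0.0, -12.7]
```

Call:
apply_moves([
  [[-40,-20,40,0,0,-9],[-58,-29,90,0,0,-13],[-58,-29,130,0,0,-13],[-58,-29,140,0,0,-13],[-58,-29,170,0,0,-13],[-58,-29,200,0,0,-13],[-58,-29,220,0,0,-13],[-58,-29,228,0,0,-13],[-58,-29,228,0,0,-13],[-58,-29,228,0,0,-13]],
], grip=38)

```text
time_s: 23.7
tcp_pos: [0.4566, -0.1596, 0.0223]
tcp_rot: [0.001, 0.623, 0.782, 0.0]
contact_force: [0.1, 0.1, -0.5]
opening: 0.0378
gripper_force: 0.0
```

Call:
apply_moves([
  [[0,0,0,0,0,0],[0,0,0,0,0,0],[0,0,0,0,0,0],[0,0,0,0,0,0],[0,0,0,0,0,0]],
], grip=5, squeeze=80)

```text
time_s: 24.32
tcp_pos: [0.4563, -0.1597, 0.0221]
tcp_rot: [0.001, 0.623, 0.782, 0.0]
contact_force: [-0.3, 0.3, 6.1]
opening: 0.015
gripper_force: 77.9
```

Call:
apply_moves([
  [[0,0,-10,0,0,0],[0,0,-30,0,0,0],[0,0,-60,0,0,0],[0,0,-85,0,0,0],[0,0,-90,0,0,0],[0,0,-90,0,0,0]],
])

```text
time_s: 25.08
tcp_pos: [0.4557, -0.1594, 0.1112]
tcp_rot: [0.0, 0.623, 0.782, 0.0]
contact_force: [-0.1, -0.1, -1.5]
opening: 0.0153
gripper_force: 78.3
```

```bash
python3 -c "
from h import *
s=read_state();print(s['tcp_pos'],s['opening'],s['contact_force'])
print(rel((.5352,-.1595,.107),Rd(3.9)))"
```

```text
[ 0.45569748 -0.15936592  0.11121876] 0.01526122307975152 [-0.11527148 -0.06783082 -1.54673041]
[-17.9, 77.5, 4.2, 0.0, -0.0, 9.0]
```

Call:
apply_moves([
  [[-3,13,0,0,0,3],[-8,33,0,0,0,6],[-13,55,0,0,0,9],[-16,70,0,0,0,9],[-18,77,0,0,0,9],[-18,77,4,0,0,9],[-18,77,4,0,0,9],[-18,77,4,0,0,9]],
])

```text
time_s: 26.08
tcp_pos: [0.5343, -0.1601, 0.1073]
tcp_rot: [-0.0, 0.683, 0.731, -0.0]
contact_force: [-0.3, 0.3, -2.1]
opening: 0.0154
gripper_force: 78.2
```

Run:
```python
from h import *
s=read_state(); print(s["time_s"],s["tcp_pos"],s["tcp_rot"])
d=look("w8",.036,["org"])
cv2.imwrite("pics/w8c.png",bright(cv2.resize(d["img"][130:330,240:507],(800,600),interpolation=cv2.INTER_CUBIC)))
```

```text
26.075 [ 0.53428362 -0.16006614  0.10731528] [-2.03394521e-04  6.82715636e-01  7.30684138e-01 -9.82189866e-05]
org [289.4 192.9] [ 275  148   80  104 1121] [ 0.5085 -0.148   0.036 ]
```

View pics/w8c.png

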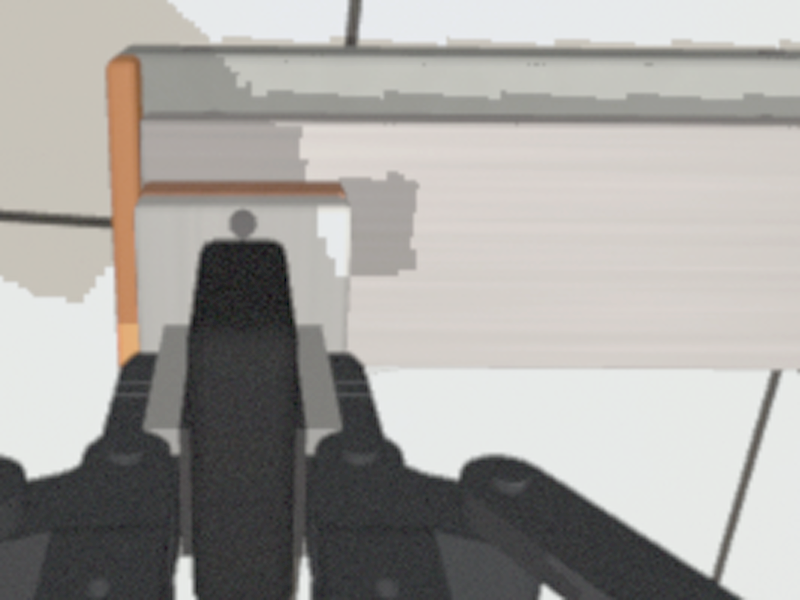

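The stone is gripped and parallel to the plate edge. Crop: stone bottom front edge runs (140,183) to (345,183), plate +y edge is at row 122 and −y edge at row 368, orange block at column 123.

Run:
```python
from h import *
d=np.load("w8.npy",allow_pickle=True).item(); s=read_state(); R0=Rq(s["tcp_rot"]);p=s["tcp_pos"]
def T(c,r,z): return (R0.T@(hit(d,240+c/2.996,130+r/3,z)-p)*1000).round(1)
print("tool axes: plate +y", T(200,121.5,.05),T(700,123.5,.05)," -y",T(400,368,.05),T(700,369,.05))
print("plate left",T(142,130,.05),"stone", T(140,183,.0852),T(345,183,.0852))
print("block edge top", T(136,203,.103),T(350,203,.103))
```

```text
tool axes: plate +y [ 34.8 -10.5  57.4] [ 34.3 109.2  57.4]  -y [-31.1  41.1  57.4] [-31.4 120.   57.4]
plate left [ 32.7 -24.4  57.4] stone [ 29.9 -21.   22.2] [29.9 20.3 22.2]
block edge top [ 31.4 -19.7   4.4] [31.4 19.1  4.4]
```

Call:
apply_moves([
  [[1.5,0,10,0,0,0],[1.5,0,22,0,0,0],[1.5,0,30,0,0,0],[1.5,0,33,0,0,0],[1.5,0,34,0,0,0],[1.5,0,35,0,0,0],[1.5,0,36,0,0,0],[1.5,0,37,0,0,0],[1.5,0,38,0,0,0],[1.5,0,39,0,0,0],[1.5,0,40,0,0,0],[1.5,0,40,0,0,0],[1.5,0,40,0,0,0]],
])

```text
time_s: 27.75
tcp_pos: [0.535, -0.1585, 0.0674]
tcp_rot: [0.0, 0.683, 0.731, 0.0]
contact_force: [0.1, 0.1, 3.4]
opening: 0.0147
gripper_force: 79.2
```

Call:
apply_moves([
  [[0,0,0.6,0,0,0],[0,0,1.2,0,0,0],[0,0,1.5,0,0,0],[0,0,1.5,0,0,0],[0,0,1.5,0,0,0]],
])

```text
time_s: 28.38
tcp_pos: [0.535, -0.1585, 0.0659]
tcp_rot: [0.0, 0.683, 0.731, 0.0]
contact_force: [-0.0, -0.6, 4.9]
opening: 0.015
gripper_force: 79.2
```

Run:
```python
from h import *
s=read_state(); print(s["time_s"],s["tcp_pos"],s["tcp_rot"],s["contact_force"],s["ft_torque"])
d=snapshot("wrist"); np.save("w9.npy",d,allow_pickle=True)
V0=np.load("w8.npy",allow_pickle=True).item()["img"].max(2);V=d["img"].max(2)
print(V0[135:180,430]);print(V[100:180,430])
print(V0[240:265,430]);print(V[200:270,430])
```

```text
28.375 [ 0.53503702 -0.15854109  0.0658921 ] [2.28314161e-04 6.82567496e-01 7.30822520e-01 7.66432182e-05] [-0.0446231  -0.620283    4.93095296] [-0.08723692  0.04365985  0.00052424]
[181 181 180 181 181 181 181 175 140 131 110  62  46  52  80 103 117 125
 126 126 126 126 126 125 125 125 122  88  78  79  78  78  76  59  51  59
 105 132 152 150 150 151 151 149 151]
[186 185 186 186 186 186 186 186 186 185 186 186 186 185 185 185 186 185
 186 185 186 186 185 185 185 185 185 185 186 185 185 185 185 185 186 185
 185 185 185 185 185 186 185 185 185 186 185 185 184 185 184 184 179 143
 131  82  51  46  47  56  82 104 116 123 129 130 131 131 130 130 129 129
 128 128 128 128 124  89  79  79]
[149 145 144 145 147 150 153 149 148 148 148 147 141 171 177 178 177 178
 178 178 177 178 177 178 178]
[153 150 149 149 151 154 153 154 154 156 155 154 152 153 155 155 153 152
 151 151 152 153 152 150 150 155 156 156 154 150 149 150 149 151 152 151
 152 153 153 152 150 151 152 149 149 148 148 149 152 152 150 150 151 151
 150 149 149 152 152 151 154 152 152 153 154 153 149 148 146 145]
```

Sink is about 6 mm by both force and geometry. Starting the slow sweep.

Call:
apply_moves([
  [[0,1,0,0,0,0],[0,3,0,0,0,0],[0,5.5,0,0,0,0],[0,8,0,0,0,0],[0,10.5,0,0,0,0],[0,13,0,0,0,0],[0,15.5,0,0,0,0],[0,18,0,0,0,0],[0,20.5,0,0,0,0],[0,23,0,0,0,0],[0,25.5,0,0,0,0],[0,28,0,0,0,0],[0,30.5,0,0,0,0],[0,33,0,0,0,0],[0,35.5,0,0,0,0],[0,38,0,0,0,0]],
])

```text
time_s: 30.42
tcp_pos: [0.5712, -0.156, 0.0654]
tcp_rot: [-0.001, 0.683, 0.731, -0.001]
contact_force: [-3.4, -0.6, 5.8]
opening: 0.0151
gripper_force: 79.4
```

Call:
apply_moves([
  [[0,2.5,-0.2,0,0,0],[0,5,-0.4,0,0,0],[0,7.5,-0.5,0,0,0],[0,10,-0.5,0,0,0],[0,12.5,-0.6,0,0,0],[0,15,-0.6,0,0,0],[0,17.5,-0.6,0,0,0],[0,20,-0.6,0,0,0],[0,22.5,-0.7,0,0,0],[0,25,-0.7,0,0,0],[0,27.5,-0.7,0,0,0],[0,30,-0.7,0,0,0],[0,32.5,-0.8,0,0,0],[0,35,-0.8,0,0,0],[0,37.5,-0.8,0,0,0],[0,40,-0.8,0,0,0]],
])

```text
time_s: 32.42
tcp_pos: [0.6123, -0.1532, 0.0664]
tcp_rot: [-0.0, 0.683, 0.731, -0.0]
contact_force: [-4.0, -0.2, 4.5]
opening: 0.0153
gripper_force: 79.3
```

Call:
apply_moves([
  [[0,2.5,0.2,0,0,0],[0,5,0.4,0,0,0],[0,7.5,0.4,0,0,0],[0,10,0.4,0,0,0],[0,12.5,0.4,0,0,0],[0,15,0.4,0,0,0],[0,17.5,0.4,0,0,0],[0,20,0.4,0,0,0],[0,22.5,0.4,0,0,0],[0,25,0.4,0,0,0],[0,27.5,0.4,0,0,0],[0,30,0.4,0,0,0],[0,32.5,0.4,0,0,0],[0,35,0.4,0,0,0],[0,37.5,0.4,0,0,0],[0,40,0.4,0,0,0]],
])

```text
time_s: 34.42
tcp_pos: [0.6527, -0.1504, 0.0662]
tcp_rot: [-0.0, 0.683, 0.731, 0.0]
contact_force: [-3.6, 0.2, 4.4]
opening: 0.0147
gripper_force: 79.3
```

Call:
apply_moves([
  [[0,2.5,0.1,0,0,0],[0,5,0.2,0,0,0],[0,7.5,0.2,0,0,0],[0,10,0.2,0,0,0],[0,12.5,0.2,0,0,0],[0,15,0.2,0,0,0],[0,17,0.2,0,0,0],[0,18,0.2,0,0,0],[0,18,0.2,0,0,0],[0,18,0.2,0,0,0]],
])

```text
time_s: 35.67
tcp_pos: [0.6708, -0.1491, 0.0661]
tcp_rot: [0.0, 0.683, 0.731, 0.0]
contact_force: [-2.4, -0.8, 5.4]
opening: 0.0152
gripper_force: 79.3
```

Run:
```python
from h import *
s=read_state(); print(s["time_s"],s["tcp_pos"],s["tcp_rot"],s["contact_force"],s["ft_torque"])
d=look("w10",.036,["org"])
cv2.imwrite("pics/w10c.png",bright(cv2.resize(d["img"][110:310,180:447],(800,600),interpolation=cv2.INTER_CUBIC)))
```

```text
35.675 [ 0.67078715 -0.14914854  0.06605611] [1.47899964e-04 6.82537251e-01 7.30850785e-01 9.51567120e-05] [-2.43569665 -0.79806008  5.41141741] [-0.12718073  0.99442687  0.04985263]
org [ 63.5 199.1] [ 44 160  52 127 964] [ 0.5051 -0.1383  0.036 ]
org [305.3 192.6] [287 191  37   4 123] [ 0.659  -0.1234  0.036 ]
org [338.7 192.6] [324 191  31   5  99] [ 0.6801 -0.1219  0.036 ]
org [619.2 297.6] [604 277  36  43  44] [ 0.8884 -0.1868  0.036 ]
```

View pics/w10c.png

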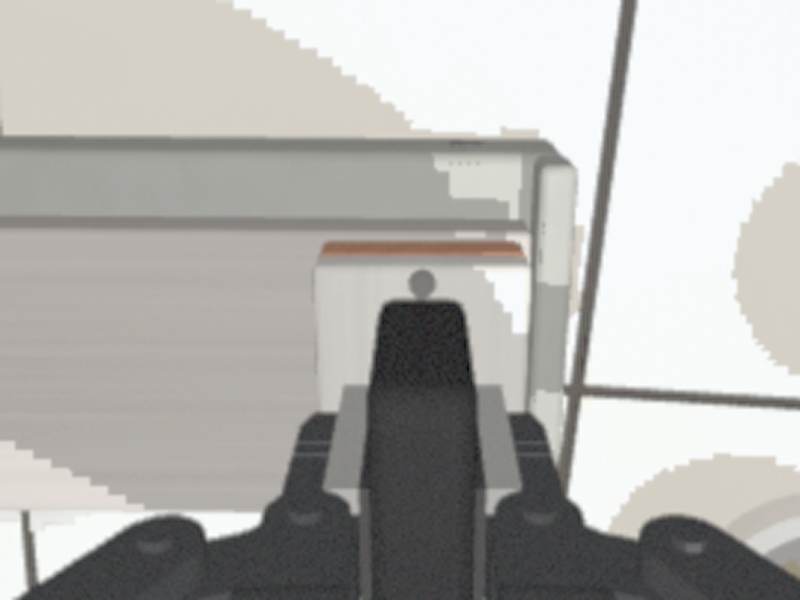

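The stone is square at the plain end, edge to edge at crop (525,245). Sweeping back.

Call:
apply_moves([
  [[0,-1,0,0,0,0],[0,-3,0,0,0,0],[0,-5.5,0,0,0,0],[0,-8,0,0,0,0],[0,-10.5,0,0,0,0],[0,-13,0,0,0,0],[0,-15.5,0,0,0,0],[0,-18,0,0,0,0],[0,-20.5,0,0,0,0],[0,-23,0,0,0,0]],
])

```text
time_s: 36.98
tcp_pos: [0.6476, -0.1507, 0.0661]
tcp_rot: [0.0, 0.683, 0.731, 0.0]
contact_force: [4.0, 0.1, 4.4]
opening: 0.0147
gripper_force: 79.3
```

Call:
apply_moves([
  [[0,-2.5,0.1,0,0,0],[0,-5,0.1,0,0,0],[0,-7.5,0.1,0,0,0],[0,-10,0.1,0,0,0],[0,-12.5,0.1,0,0,0],[0,-15,0.1,0,0,0],[0,-17.5,0.1,0,0,0],[0,-20,0.1,0,0,0],[0,-22.5,0.1,0,0,0],[0,-25,0.1,0,0,0],[0,-27.5,0.1,0,0,0],[0,-30,0.1,0,0,0],[0,-32.5,0.1,0,0,0],[0,-35,0.1,0,0,0]],
])

```text
time_s: 38.72
tcp_pos: [0.6127, -0.1531, 0.066]
tcp_rot: [0.0, 0.683, 0.731, 0.0]
contact_force: [4.6, 0.0, 5.0]
opening: 0.015
gripper_force: 79.3
```

Call:
apply_moves([
  [[0,-2.5,0,0,0,0],[0,-5,0,0,0,0],[0,-7.5,0,0,0,0],[0,-10,0,0,0,0],[0,-12.5,0,0,0,0],[0,-15,0,0,0,0],[0,-17.5,0.1,0,0,0],[0,-20,0.1,0,0,0],[0,-22.5,0.1,0,0,0],[0,-25,0.1,0,0,0],[0,-27.5,0.1,0,0,0],[0,-30,0.1,0,0,0],[0,-32.5,0.1,0,0,0],[0,-35,0.1,0,0,0]],
])

```text
time_s: 40.48
tcp_pos: [0.5778, -0.1555, 0.0659]
tcp_rot: [0.0, 0.683, 0.731, 0.0]
contact_force: [3.4, 1.1, 4.9]
opening: 0.0154
gripper_force: 79.3
```

Call:
apply_moves([
  [[0,-2.5,0,0,0,0],[0,-5,0,0,0,0],[0,-7.5,0,0,0,0],[0,-10,0,0,0,0],[0,-12.5,0,0,0,0],[0,-15,0,0,0,0],[0,-17.5,0,0,0,0],[0,-20,0,0,0,0],[0,-22.5,0,0,0,0],[0,-25,0,0,0,0],[0,-27.5,0,0,0,0],[0,-30,0,0,0,0],[0,-32.5,0,0,0,0],[0,-35,0,0,0,0],[0,-37.5,0,0,0,0],[0,-40,0,0,0,0],[0,-42.5,0,0,0,0],[0,-44,0,0,0,0],[0,-44,0,0,0,0],[0,-44,0,0,0,0]],
])

```text
time_s: 42.98
tcp_pos: [0.5336, -0.1585, 0.0658]
tcp_rot: [-0.0, 0.683, 0.731, -0.0]
contact_force: [2.3, 0.4, 5.1]
opening: 0.0152
gripper_force: 79.3
```

```bash
python3 -c "
from h import *
print(rel((.47,-.38,.22),Rd(0)))"
```

```text
[-216.6, -78.6, -154.2, -0.0, -0.0, 3.9]
```

Call:
apply_moves([
  [[0,0,-4,0,0,0],[0,0,-12,0,0,0],[0,0,-35,0,0,0],[0,0,-70,0,0,0],[0,0,-110,0,0,0],[-20,-8,-140,0,0,2],[-60,-22,-153,0,0,4],[-110,-40,-153,0,0,4],[-160,-58,-153,0,0,4],[-200,-73,-153,0,0,4],[-216,-79,-153,0,0,4],[-216,-79,-153,0,0,4],[-216,-79,-153,0,0,4],[-216,-79,-153,0,0,4]],
])

```text
time_s: 44.72
tcp_pos: [0.4707, -0.3775, 0.2187]
tcp_rot: [-0.0, 0.707, 0.707, 0.0]
contact_force: [-0.5, -0.2, -2.0]
opening: 0.0149
gripper_force: 78.4
```

Run:
```python
from h import *
s=read_state(); print(s["time_s"],s["tcp_pos"],s["tcp_rot"],s["contact_force"])
d=look("w11",.055,["yel"])
b=hit(d,0,0,0)
m=masks(d["img"])["yel"]; ys,xs=np.nonzero(m); r0,c0=ys.min()-30,xs.min()-30; print(r0,c0,ys.max(),xs.max())
h=max(ys.max()+30-r0,(xs.max()+30-c0)*3//4+1); print("size",h); r0=max(r0,0); c0=max(c0,0)
c=d["img"][r0:r0+h,c0:c0+h*4//3]; print(c.shape,800/c.shape[1],r0,c0)
cv2.imwrite("pics/w11c.png",bright(cv2.resize(c,(800,600),interpolation=cv2.INTER_CUBIC)))
```

```text
44.725 [ 0.47066301 -0.3774918   0.21866594] [-4.25750081e-04  7.06735391e-01  7.07477732e-01  4.05044699e-04] [-0.47181091 -0.18275528 -1.98956064]
yel [319.  140.9] [ 287  112   67   60 3601] [ 0.4685 -0.3339  0.055 ]
82 257 171 353
size 119
(119, 158, 3) 5.063291139240507 82 257
```

View pics/w11c.png

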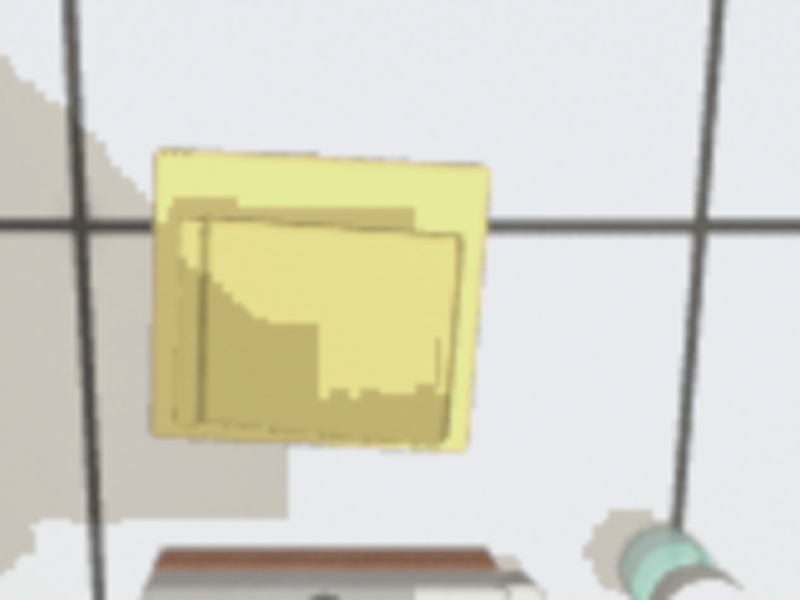

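Crop: slope corners (205,218), (462,236), (445,442), (200,425); lip on the left (robot side); vial_b cap at (670,570).

Run:
```python
from h import *
d=np.load("w11.npy",allow_pickle=True).item()
P=lambda c,r,z: hit(d,257+c/5.063,82+r/5.042,z)
A=P(205,218,.0488);B=P(462,236,.0625);C=P(445,442,.0625);D=P(200,425,.0488)
for p in(A,B,C,D): print(p.round(4))
print("len",np.linalg.norm(B-A),np.linalg.norm(C-D),"wid",np.linalg.norm(B-C),np.linalg.norm(A-D))
ang=lambda v:np.degrees(np.arctan2(v[1],v[0])).round(2)
print("yaws",ang(B-A),ang(C-D),ang(B-C)-90,ang(A-D)-90)
for z,q in((0,[(157,150),(488,165),(466,452),(152,435)]),): 
    Q=[P(*x,z) for x in q]; print("base",np.mean(Q,0).round(4),ang(Q[1]-Q[0]),ang(Q[2]-Q[3]),ang(Q[0]-Q[3])-90,ang(Q[1]-Q[2])-90,[np.linalg.norm(Q[i]-Q[i-1]).round(4) for i in range(4)])
c=((B+C)/2); print("topright mid",c, "left mid",(A+D)/2)
print("vialb",P(670,570,.045))
```

```text
[ 0.4456 -0.3181  0.0488]
[ 0.4986 -0.3207  0.0625]
[ 0.4963 -0.3633  0.0625]
[ 0.4435 -0.3625  0.0488]
len 0.054769598115052914 0.05458841404269007 wid 0.04265361567111818 0.04448172671837228
yaws -2.86 -0.88 -3.0600000000000023 -2.769999999999996
base [ 0.4688 -0.3421  0.    ] -2.43 -3.1 -2.969999999999999 -2.4599999999999937 [np.float64(0.07), np.float64(0.0797), np.float64(0.0709), np.float64(0.0803)]
topright mid [ 0.49743666 -0.34204312  0.0625    ] left mid [ 0.44453787 -0.34031627  0.0488    ]
vialb [ 0.55040542 -0.39715278  0.045     ]
```

Run:
```python
from h import *
psi=np.radians(-2.75);a=.26;h=np.array([np.cos(psi),np.sin(psi),0]);Z=np.array([0,0,1.])
y=np.cos(a)*h+np.sin(a)*Z; n=-np.sin(a)*h+np.cos(a)*Z; z=-n
Rt=np.c_[np.cross(y,z),y,z]; np.save("Rt.npy",Rt)
c=np.array([.4688,-.3415,.055])-.001*y
for e in(.05,.002): print((c+n*(.0221+e)).round(4),rel(c+n*(.0221+e),Rt))
```

```text
[ 0.4493 -0.3406  0.1244] [37.2, -21.2, 94.4, -14.9, -0.4, 2.8]
[ 0.4616 -0.3412  0.078 ] [36.6, -8.9, 140.7, -14.9, -0.4, 2.8]
```

Call:
apply_moves([
  [[10,-5,10,-4,0,1],[20,-11,35,-8,0,2],[30,-17,65,-12,-0.3,3],[37,-21,90,-14.9,-0.4,2.8],[37,-21,94,-14.9,-0.4,2.8],[37,-21,94,-14.9,-0.4,2.8],[37,-21,94,-14.9,-0.4,2.8],[37,-21,94,-14.9,-0.4,2.8]],
])

```text
time_s: 45.78
tcp_pos: [0.4498, -0.3427, 0.1256]
tcp_rot: [0.095, 0.718, 0.683, 0.089]
contact_force: [-0.4, -0.4, -1.8]
opening: 0.0152
gripper_force: 78.6
```

Run:
```python
from h import *
Rt=np.load("Rt.npy"); s=read_state(); y=Rt[:,1];n=-Rt[:,2]; print(s["tcp_pos"],s["qpos"].round(2),s["contact_force"],s["opening"])
c=np.array([.4688,-.3415,.055])-.001*y
for e in(.01,.002,0,-.002): print(rel(c+n*(.0221+e),Rt))
```

```text
[ 0.44975407 -0.34272713  0.12556504] [ 0.5   0.46  0.3   2.01 -0.58  0.56  1.18] [-0.37702259 -0.41235403 -1.75594848] 0.015246934127611812
[2.2, -0.9, 41.0, 0.1, 0.1, -0.1]
[2.2, -0.9, 49.0, 0.1, 0.1, -0.1]
[2.2, -0.9, 51.0, 0.1, 0.1, -0.1]
[2.3, -0.9, 53.0, 0.1, 0.1, -0.1]
```

Call:
apply_moves([
  [[2,-0.5,10,0,0,0],[2,-0.5,22,0,0,0],[2,-0.5,33,0,0,0],[2,-0.5,41,0,0,0],[2,-0.5,45,0,0,0],[2,-0.5,47,0,0,0],[2,-0.5,48,0,0,0],[2,-0.5,48,0,0,0]],
])

```text
time_s: 46.78
tcp_pos: [0.4608, -0.3411, 0.0785]
tcp_rot: [0.094, 0.719, 0.683, 0.089]
contact_force: [-0.2, 0.0, -2.4]
opening: 0.015
gripper_force: 78.6
```

Call:
apply_moves([
  [[0,0,1,0,0,0],[0,0,2,0,0,0],[0,0,3,0,0,0],[0,0,3,0,0,0]],
])

```text
time_s: 47.28
tcp_pos: [0.4614, -0.3411, 0.0759]
tcp_rot: [0.094, 0.719, 0.683, 0.089]
contact_force: [-2.7, 1.5, 5.1]
opening: 0.0152
gripper_force: 79.6
```

Call:
apply_moves([
  [[0,0,-0.5,0,0,0],[0,0,-0.5,0,0,0],[0,0,-0.5,0,0,0],[0,0,-0.5,0,0,0],[0,0,-10,0,0,0],[0,0,-35,0,0,0],[0,0,-70,0,0,0],[0,0,-110,0,0,0],[0,0,-130,0,0,0],[0,0,-130,0,0,0],[0,0,-130,0,0,0]],
], grip=34)

```text
time_s: 48.65
tcp_pos: [0.4281, -0.3388, 0.2005]
tcp_rot: [0.094, 0.719, 0.683, 0.089]
contact_force: [0.2, 0.6, 0.4]
opening: 0.0341
gripper_force: 0.0
```

Run:
```python
from h import *
s=read_state(); print(s["time_s"],s["tcp_pos"],s["contact_force"])
d=snapshot("wrist"); np.save("w12.npy",d,allow_pickle=True)
t=snapshot("scene"); np.save("s12.npy",t,allow_pickle=True)
a=bright(cv2.resize(d["img"],(800,500)))[100:400,200:600]; 
u,v=proj(t,(.47,-.34,.06)).astype(int)
tr=proj(t,(.47,.28,.04)).astype(int); print(u,v,tr)
b=bright(cv2.resize(t["img"][v-55:v+55,u-73:u+74],(400,300),interpolation=cv2.INTER_CUBIC))
c=bright(cv2.resize(t["img"][tr[1]-45:tr[1]+45,tr[0]-60:tr[0]+60],(400,300),interpolation=cv2.INTER_CUBIC))
tp=snapshot("top")["img"]; e=bright(cv2.resize(tp[130:290,160:460],(400,300),interpolation=cv2.INTER_CUBIC))
cv2.imwrite("pics/fin.png",np.vstack([np.hstack([a,b]),np.hstack([c,e])]))
```

```text
48.65 [ 0.42808081 -0.33876329  0.20054933] [0.16812242 0.64859188 0.36689359]
333 290 [232 165]
```

View pics/fin.png

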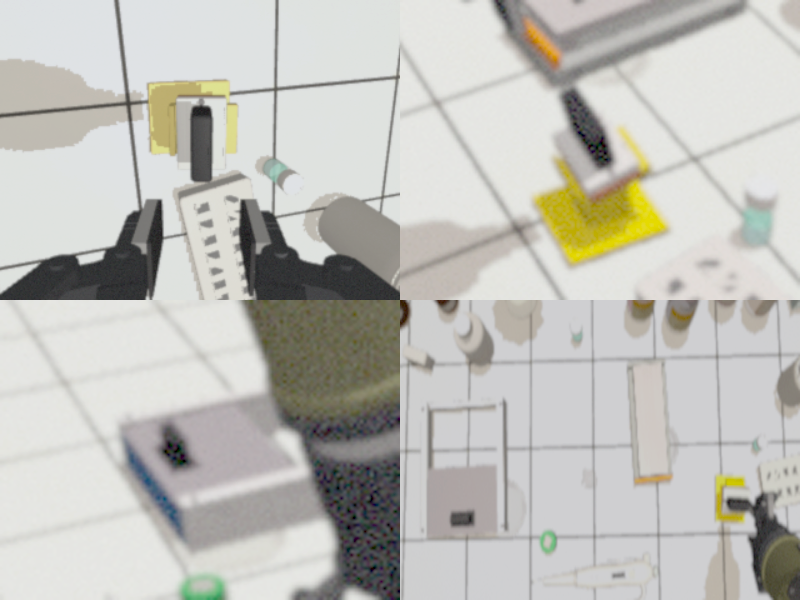

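The stone sits square on the rest at (200,130) in the first panel, the cover is shut and both vials are where they were. Handing in.

```bash
python3 -c "
from plant import *
print(close_job())"
```

```text
the job is handed in; nothing more can be done
None
```

The job is handed in: the red and small green pucks, the only ones I found, are in the tray under the shut cover; the plate was swept orange–plain–orange at about half travel; the stone is seated square on the rest and both vials are undisturbed.

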